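# Put the workshop sculptures on their own plinths

### The arm

A 6-joint arm with a two-finger parallel gripper is mounted at the origin on the work surface. World frame = base frame: x ahead of the robot, y to its left, z up, the work surface at z = 0. Lengths are in m, angles in rad, forces in N, time in s.
With the tool pointing down it reaches from about 0.35 to 0.975 m from the base axis. Payload 4.9 kg.
Tool frame: the origin (TCP) lies between the finger pads; the fingertips stand ahead of it and the grasp point (between the pads) lies 2 mm behind it (env.tip_reach is the z of the fingertips in the tool frame, in m); z points along the fingers, y is the line along which they close (so a half turn about z gives the same grasp; the last joint's range is limited). The gripper opens to 85 mm and grips with 20 to 120 N. Pads are 22 mm wide; open, the fingers measure 114 mm over their backs; the gripper's body (76 mm by 85 mm) begins 54 mm behind the grasp point. The pads swing forward as they close: fully open they stand 13 mm farther back than shut.
Start: joints at [1.032, 0.053, 1.613, -0, 1.476, -0.119], TCP at [0.255, 0.571, 0.248] pointing down, gripper open.
Joint ranges: [-3.01, 3.01], [-1.01, 2.22], [0.06, 2.58], [-1.02, 4.17], [0.09, 2.62], [-3.14, 3.14]. Speed limits (rad/s): [2.57, 2.57, 3.14, 3.14, 3.14, 3.14].

### API

Orientations are given as a unit quaternion [w, x, y, z].
In Python, from cell import env, read_camera, sign_off gives the robot as it stands.
- The arm moves only by the tool jog_arm, never from a script. Its argument "rows" is text: rows parted by semicolons, each of 4 numbers parted by spaces: the shift along the tool's x, y, z in cm, then the turn about the tool's z in rad. In form: tx ty tz turn; .... A call has 1 to 20 rows; each row shifts and turns the commanded pose from where the row before left it, along the tool's axes as they then stand; what a row does not reach is not made up. A row lasts 1/10 s, in which the tool goes at most 50 mm and 8.59 degrees, less where a joint would pass 70% of its speed; a pose out of reach is approached as far as the arm can. A call is refused whole if a number of a shift passes 5 or a number of a turn 0.15, either way. A call with a gripper value outside its range is refused whole. "fingers" is the finger opening in cm, from 0 to 8.54, set as the call begins (left out, the last holds). The fingers move at their own pace and stop on an object; "newtons" is the grip in N (left out, the last holds). Time passes only in rows, so rows that do not move let the fingers close. It gives the time, the measured TCP pose, the force, the opening and the grip force at its end, in the units of the state.
- env.get_state(): the state, without advancing time (a new reading comes with each control period).
- read_camera(name): name is "side" or "top"; returns a dict with "image" (400x640x3 uint8, red, green, blue), "fx", "fy", "cx", "cy" (pixels), "world_from_camera" (4x4, takes a point from camera to world coordinates). Camera axes: x right, y down, z forward; pixel columns grow to the right and rows downward; lengths in m; the calibration is good to about 2 mm. A picture is of the moment at which its call begins. There is no depth.
- sign_off(): hands the job in; it is judged then, once.
The state is a dict: "time": time; "joint_pos": joint angles; "dq": joint speeds; "effort": joint torques, N m; "ee_pos": TCP position; "eef_rot": TCP orientation; "force": force on the tool from outside, world axes, zero at the start; "torque": the same for the moment, N m; "grip_width": opening from 0.0 (shut) to 1.0 (fully open); "grasp_force": force on a finger pad.
Only numpy, scipy, OpenCV 4.12 (cv2) and the standard library are available. Lean on these libraries where they do the work, as an engineer would, in place of code of your own. Each camera call takes 0.05 s, during which the arm holds its last target. There are 200 camera calls.

### The job

The three little found-object sculptures are standing on each other's plinths: put each on the plinth of its own colour (blue robot on blue, yellow tower on yellow, green wheel on green), upright and near the middle, using the empty round cork mat to park one on the way. Set each one down gently without dropping it, never on the bare table, do not let the sculptures bump into one another, and do not push the red cup, glue bottle or paint jar aside or knock them over.

Things in the scene. Friction and masses are not known exactly. Their poses are not given: they have to be found in the camera images.
- robot_can: blue tin-can robot, loose, 103 mm tall, 0.11-0.23 kg: round pale wood foot 56 mm across, 8 mm thick; upright blue can 48 mm across from 8 to 83 mm above the underside (grip here, any direction); orange cap 22 mm across and white 14 mm ball on top. Origin at centre of underside, z up. Starts on the yellow plinth, belongs on the blue one
- tile_tower: yellow wooden tower, loose, 107 mm tall, 0.12-0.24 kg: square pale wood foot 52 mm wide, 8 mm thick; square yellow post 36 x 36 mm from 8 to 90 mm above the underside (grip across opposite faces; pastel tiles low down); wood disc and teal 22 mm ball on top. Origin at centre of underside, z up, x, y square to the post's faces. Starts on the green plinth, belongs on the yellow one
- wheel_statue: green and black wheel sculpture, loose, 90 mm tall, 0.13-0.25 kg: square green foot 54 mm wide, 8 mm thick; on it a black toy wheel with green hub stands upright, 68 mm across, 22 mm thick, axle 56 mm above the underside. Origin at centre of underside, z up, y along the axle: grip the wheel across its thickness, from above. Starts on the blue plinth, belongs on the green one
- blue_plinth: round wooden display plinth, fixed, 100 mm across, 24 mm high, with a blue painted top; origin at the centre of its underside, z up, its flat top 24 mm above the origin. At the start the wheel sculpture stands on it; in the end the blue robot belongs on it
- yellow_plinth: round wooden display plinth, fixed, 100 mm across, 24 mm high, with a yellow painted top; origin at the centre of its underside, z up, its flat top 24 mm above the origin. At the start the blue robot stands on it; in the end the yellow tower belongs on it
- green_plinth: round wooden display plinth, fixed, 100 mm across, 24 mm high, with a green painted top; origin at the centre of its underside, z up, its flat top 24 mm above the origin. At the start the yellow tower stands on it; in the end the wheel sculpture belongs on it
- cork_mat: round cork mat with a lilac rim, fixed, 100 mm across over all, 12 mm thick, empty at the start: the parking spot. Origin at the centre of its underside, z up, top 12 mm above the origin
- red_cup: loose open red cup, 80 mm across the rim, 100 mm tall, standing among the plinths, a bystander. Origin at the centre of its underside, z up
- glue_bottle: loose white glue bottle with an orange cap, 54 mm across, 140 mm tall, standing to the right of the plinths, a bystander. Origin at the centre of its underside, z up
- paint_jar: loose purple paint jar with a white lid, 64 mm across, 75 mm tall, standing to the left of the plinths, a bystander. Origin at the centre of its underside, z up
Mind the look-alikes: they are no part of the job. Of the things like the cork_mat, leave any that is turquoise; of the rest the smaller one is meant.

How it is judged:
On the way:
1. one of the sculptures stands released and at rest on the cork mat (its middle within 20 mm of the mat's) (((horizontal distance between robot_can and cork_mat below 0.02 m and z of robot_can in the frame of cork_mat between 0.008 and 0.016 m and contact force between robot_can and the fingers below 0.05 N and linear speed of robot_can below 0.02 m/s and angle between robot_can's own z axis and vertical below 0.1 rad) or (horizontal distance between tile_tower and cork_mat below 0.02 m and z of tile_tower in the frame of cork_mat between 0.008 and 0.016 m and contact force between tile_tower and the fingers below 0.05 N and linear speed of tile_tower below 0.02 m/s and angle between tile_tower's own z axis and vertical below 0.1 rad) or (horizontal distance between wheel_statue and cork_mat below 0.02 m and z of wheel_statue in the frame of cork_mat between 0.008 and 0.016 m and contact force between wheel_statue and the fingers below 0.05 N and linear speed of wheel_statue below 0.02 m/s and angle between wheel_statue's own z axis and vertical below 0.1 rad))), for 0.2 s.
At the end, for the whole second after the job is handed in: The blue robot stands on the blue plinth, the yellow tower on the yellow plinth and the wheel sculpture on the green plinth, each upright (within 0.1 rad), its middle within 15 mm of the plinth's middle, resting on the plinth's top (height within 4 mm), released and at rest (horizontal distance between robot_can and blue_plinth below 0.015 m and z of robot_can in the frame of blue_plinth between 0.02 and 0.028 m and contact force between each of robot_can, tile_tower, wheel_statue and the fingers below 0.05 N and linear speed of each of robot_can, tile_tower, wheel_statue below 0.02 m/s and angle between each of robot_can, tile_tower, wheel_statue's own z axis and vertical below 0.1 rad and horizontal distance between tile_tower and yellow_plinth below 0.015 m and z of tile_tower in the frame of yellow_plinth between 0.02 and 0.028 m and horizontal distance between wheel_statue and green_plinth below 0.015 m and z of wheel_statue in the frame of green_plinth between 0.02 and 0.028 m); the robot touches nothing.
It fails at once if a sculpture was set down or fell on the bare table (height (world z) of any of robot_can, tile_tower, wheel_statue below 0.007 m).
It fails at once if a sculpture was tipped over (angle between any of robot_can, tile_tower, wheel_statue's own z axis and vertical above 0.6 rad).
It fails at once if two sculptures bumped into one another (contact force between robot_can and tile_tower above 1 N or contact force between any of robot_can, tile_tower and wheel_statue above 1 N).
It fails at once if a sculpture was dropped instead of set down (falling freely at over 0.45 m/s, about 10 mm of fall) ((contact force between robot_can and the fingers below 0.05 N and linear speed of robot_can above 0.45 m/s) or (contact force between tile_tower and the fingers below 0.05 N and linear speed of tile_tower above 0.45 m/s) or (contact force between wheel_statue and the fingers below 0.05 N and linear speed of wheel_statue above 0.45 m/s)).
It fails at once if the red cup, the glue bottle or the paint jar was pushed aside or knocked over (distance of any of red_cup, glue_bottle, paint_jar from where it was at the start of the episode above 0.03 m or angle between any of red_cup, glue_bottle, paint_jar's own z axis and vertical above 0.35 rad).
It also fails if it takes over 115 s, if anything falls off the work surface, if the arm or the gripper's body presses on something with over 40 N, if the wrist force passes 120 N, or if a joint passes its speed limit or range.

## Working session

There is one attempt and no reset: what is moved stays moved. The work goes in short steps, Python scripts to look and compute and a tool call to move; the robot and the scene stay as the last step left them, time stands still between calls to the robot, and variables do not carry over. Pictures are saved under pics/ and viewed, at most 14 in all, crops included, and the job is handed in when it is done.

Besides the shell and the picture viewer there is one more tool, called after "Call:" as a command line: name --argument value ..., lists and objects as JSON in quotes. jog_arm: Moves the arm, as the interface text tells. Its arguments: {"type":"object","properties":{"rows":{"type":"string"},"fingers":{"type":"number"},"newtons":{"type":"number"}},"required":["rows"]}

```bash
mkdir -p pics; python3 - <<'E'
from cell import env, read_camera
import cv2,numpy as np
for n in("top","side"):
    c=read_camera(n); cv2.imwrite(f"pics/{n}0.png",c["image"][:,:,::-1])
    print(n,c["fx"],c["fy"],c["cx"],c["cy"],np.round(c["world_from_camera"],4).tolist())
print(env.get_state(),env.tip_reach)
E
```

```text
top 411.49747091650437 411.49747091650437 322.1790549071323 200.83552610819595 [[0.0217, -0.9952, 0.0954, 0.3908], [-0.9997, -0.0221, -0.0036, 0.0373], [0.0057, -0.0953, -0.9954, 1.0877], [0.0, 0.0, 0.0, 1.0]]
side 391.35465868689687 391.35465868689687 325.22987906288574 206.65233763412894 [[0.9162, -0.2797, 0.287, 0.2187], [-0.4007, -0.648, 0.6477, -0.5642], [0.0048, -0.7084, -0.7058, 0.6918], [0.0, 0.0, 0.0, 1.0]]
{'time': 0.1, 'joint_pos': array([ 1.03204833e+00,  5.32836812e-02,  1.61419697e+00, -7.33631935e-06,
        1.47601013e+00, -1.19001833e-01]), 'dq': array([ 0.00068404, -0.00092811, -0.00320962, -0.00161733, -0.0020478 ,
       -0.00067762]), 'effort': array([-1.41254850e-04, -3.94907427e+01, -3.71361959e+01, -1.46210514e-04,
        3.93778275e-03,  2.17197208e-05]), 'ee_pos': array([0.25442277, 0.57026725, 0.24716631]), 'eef_rot': array([-3.03071639e-04,  2.08335330e-01,  9.78056997e-01, -8.99379766e-04]), 'force': array([ 0.082363  , -0.23485188,  0.02158289]), 'torque': array([-0.00115402,  0.01722468, -0.00620704]), 'grasp_force': 0.0, 'grip_width': 1.0035648516076574} 0.017
```

View pics/top0.png

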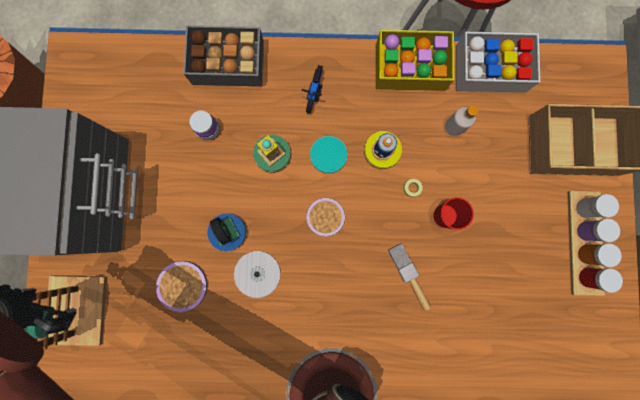

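View pics/side0.png

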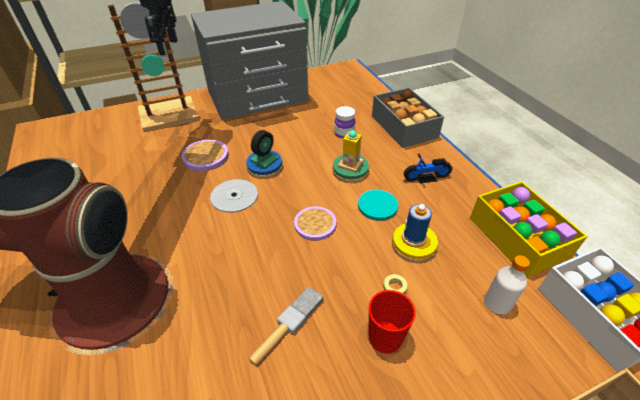

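Cork mat candidates in the top image are the turquoise disc (328,154), the lilac-rimmed cork at (325,217) and a larger lilac-rimmed cork at (182,286). The turquoise one is excluded, and the smaller lilac one at (325,217) fits. I'll confirm this in a rectified 1 mm/px enlargement.

```bash
cat > h.py <<'E'
from cell import env, read_camera
import cv2,numpy as np
def cam(n):
    c=read_camera(n); K=np.array([[c["fx"],0,c["cx"]],[0,c["fy"],c["cy"]],[0,0,1]]); T=np.linalg.inv(c["world_from_camera"])
    return c["image"][:,:,::-1].copy(), K@T[:3]
def rect(img,P,z,x1=0.75,y1=0.42,w=800,h=600,s=1000.):
    # output px (u,v): x=x1-v/s, y=y1-u/s on plane z
    A=np.array([[0,-1/s,x1],[-1/s,0,y1],[0,0,z],[0,0,1]])
    return cv2.warpPerspective(img,P@A,(w,h),flags=cv2.INTER_CUBIC|cv2.WARP_INVERSE_MAP)
def proj(P,p):
    q=P@np.r_[p,1]; return q[:2]/q[2]
def ray2(Pl,px):  # triangulate
    X=cv2.triangulatePoints(Pl[0],Pl[1],np.float64(px[0]).reshape(2,1),np.float64(px[1]).reshape(2,1)); return (X[:3]/X[3]).ravel()
E
python3 - <<'E'
from h import *
I,P=cam("top")
r=rect(I,P,0.024,x1=0.80,y1=0.45); cv2.imwrite("pics/rect.png",r)
print(proj(P,[.5,.1,.024]))
E
```

```text
[296.63652813 197.49045026]
```

View pics/rect.png

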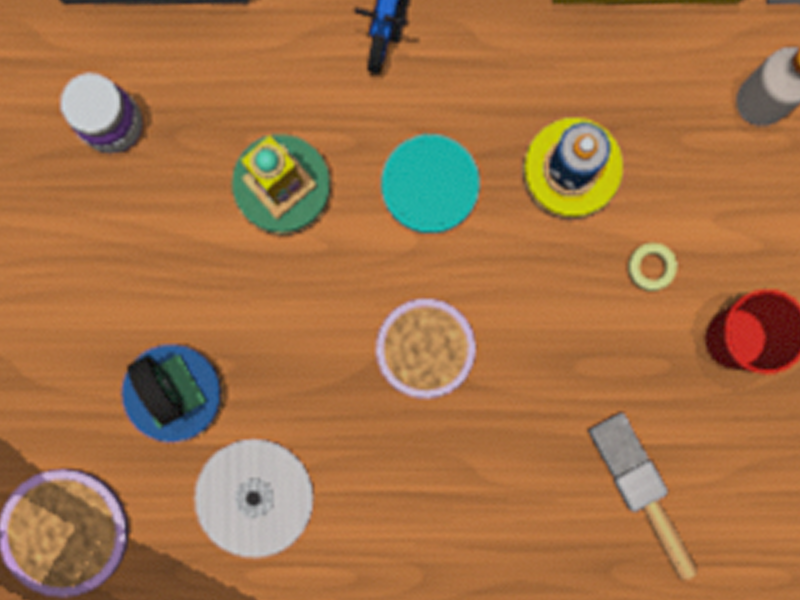

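The crop confirms it. The lilac mat at rect (426,348) is about 98 mm across and the other at (63,532) about 127 mm, so the middle one is the cork mat. Next I'll measure centres and yaws.

```bash
cat >> h.py <<'E'
def blob(r,lo,hi,c,rad,x1=.8,y1=.45):
    m=cv2.inRange(cv2.cvtColor(r,cv2.COLOR_BGR2HSV),np.array(lo),np.array(hi)); k=np.zeros_like(m); cv2.circle(k,c,rad,255,-1); m&=k
    m=cv2.morphologyEx(m,cv2.MORPH_OPEN,np.ones((3,3)))
    p=cv2.findNonZero(m); return p
E
python3 - <<'E'
from h import *
for n in("top","side"):
    I,P=cam(n); print(n)
    for nm,z,lo,hi,xy in(("blue",.024,(100,120,60),(118,255,255),(.408,.278)),("green",.024,(55,60,40),(80,255,255),(.615,.169)),("yellow",.024,(24,150,120),(34,255,255),(.633,-.124)),("mat",.012,(120,30,100),(155,255,255),(.452,.024))):
        r=rect(I,P,z,.8,.45); c=(int((.45-xy[1])*1000),int((.8-xy[0])*1000))
        p=blob(r,lo,hi,c,60); h=cv2.convexHull(p)
        (u,v),R=cv2.minEnclosingCircle(h); e=cv2.fitEllipse(h)
        print(nm,len(p),"circ x%.4f y%.4f R%.1f"%(.8-v/1000,.45-u/1000,R),"ell x%.4f y%.4f"%(.8-e[0][1]/1000,.45-e[0][0]/1000),np.round(e[1],1))
I,P=cam("top"); J,Q=cam("side")
# enlarged crops: tower & wheel & robot rectified at several planes 4px/mm... 
def cr(I,P,x,y,z,s=4000.,w=260): return rect(I,P,z,x+w/2/s,y+w/2/s,w,w,s)
row=[]
for (x,y,zs) in((.615,.169,(.032,.114)),(.408,.278,(.032,.114)),(.633,-.124,(.032,.107))):
    row.append(np.vstack([cr(I,P,x,y,z,2600.) for z in zs]))
cv2.imwrite("pics/crops.png",np.hstack(row))
a=cv2.resize(J[110:190,230:390],None,fx=5,fy=5,interpolation=cv2.INTER_CUBIC); cv2.imwrite("pics/sidecrop.png",a)
E
```

```text
top
blue 3599 circ x0.4075 y0.2787 R48.3 ell x0.4071 y0.2787 [94.4 96.3]
green 3427 circ x0.6163 y0.1693 R48.3 ell x0.6165 y0.1692 [95.3 96.3]
yellow 3977 circ x0.6331 y-0.1233 R50.0 ell x0.6331 y-0.1232 [97.8 99.5]
mat 1062 circ x0.4526 y0.0248 R49.4 ell x0.4526 y0.0244 [97.2 97.9]
side
blue 3948 circ x0.4064 y0.2748 R52.5 ell x0.4062 y0.2760 [ 94.8 107.1]
green 4053 circ x0.6161 y0.1649 R52.5 ell x0.6159 y0.1659 [ 96. 106.]
yellow 4013 circ x0.6337 y-0.1246 R50.7 ell x0.6338 y-0.1240 [ 99.1 100.7]
mat 2356 circ x0.4516 y0.0213 R53.4 ell x0.4516 y0.0216 [ 99.2 107.4]
```

View pics/crops.png

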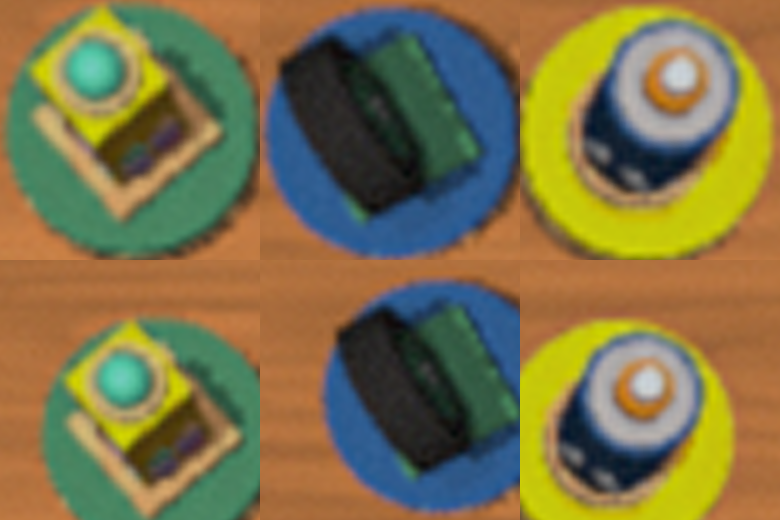

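View pics/sidecrop.png

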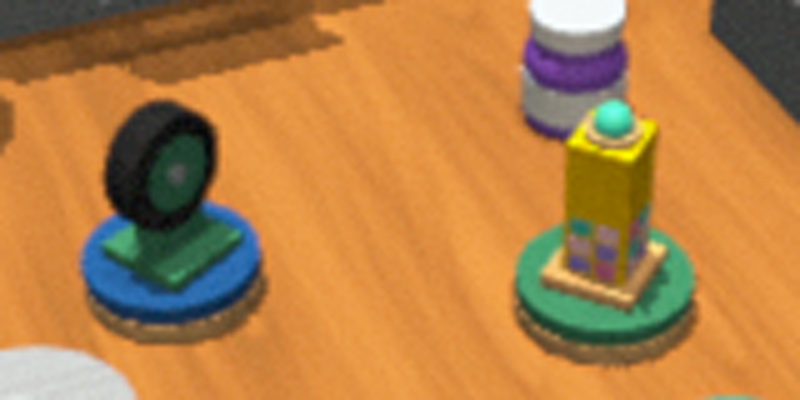

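```bash
cat >> h.py <<'E'
def cen(I,P,lo,hi,g,rad):
    c=proj(P,g); m=cv2.inRange(cv2.cvtColor(I,cv2.COLOR_BGR2HSV),np.array(lo),np.array(hi)); k=np.zeros_like(m); cv2.circle(k,(int(c[0]),int(c[1])),rad,255,-1); m&=k
    n,l,s,ce=cv2.connectedComponentsWithStats(m); i=1+np.argmax(s[1:,4]); return ce[i],s[i,4]
def go(x,y,z,axis=None):
    "remaining move in tool axes (cm, rad); axis = world angle (deg) of closing line"
    s=env.get_state(); w,a,b,c=s["eef_rot"]; from scipy.spatial.transform import Rotation as R
    M=R.from_quat([a,b,c,w]).as_matrix(); d=M.T@(np.array([x,y,z])-s["ee_pos"])*100
    yaw=np.degrees(np.arctan2(M[1,1],M[0,1])); t=0 if axis is None else np.radians(((yaw-axis+90)%180)-90)
    print("t%.1f"%s["time"],"pos",np.round(s["ee_pos"],4),"yaw%.1f"%yaw,"tilt%.3f"%M[2,2],"shift",np.round(d,2),"turn%.3f"%t,"w%.3f g%.1f"%(s["grip_width"],s["grasp_force"]),"F",np.round(s["force"],1))
E
python3 - <<'E'
from h import *
I,P=cam("top"); J,Q=cam("side")
for nm,lo,hi,g,rad in(("towerball",(70,80,80),(90,255,255),(.617,.169,.12),9),("robotcap",(5,140,90),(22,255,255),(.63,-.124,.112),8),("wheel",(0,0,0),(180,110,60),(.409,.28,.08),24)):
    a,na=cen(I,P,lo,hi,g,rad); b,nb=cen(J,Q,lo,hi,g,rad)
    print(nm,a,na,b,nb,np.round(ray2((P,Q),(a,b)),4))
r=rect(I,P,.114,.617+.06,.169+.06,480,480,4000.)
m=cv2.inRange(cv2.cvtColor(r,cv2.COLOR_BGR2HSV),(22,120,120),(36,255,255)); p=cv2.findNonZero(m)
q=cv2.minAreaRect(cv2.convexHull(p)); print(q, "x%.4f y%.4f"%(.677-q[0][1]/4000,.229-q[0][0]/4000))
go(.409,.28,.25,118.5)
E
```

```text
towerball [266.35294118 143.66666667] 51 [352.14634146 133.2195122 ] 41 [0.6168 0.1696 0.1254]
robotcap [386.33333333 142.625     ] 24 [420.24 211.14] 50 [ 0.6313 -0.1194  0.1084]
wheel [220.51851852 230.83024691] 324 [259.56275304 142.24291498] 247 [0.4057 0.2793 0.0855]
((250.18603515625, 257.67486572265625), (205.73301696777344, 157.35177612304688), 49.573917388916016) x0.6126 y0.1665
t0.5 pos [0.2547 0.5707 0.2482] yaw65.9 tilt-1.000 shift [-25.94 -20.25  -0.18] turn-0.917 w0.995 g0.0 F [ 0.3 -0.6  0.5]
```

Call:
jog_arm --rows "-2 -1.5 0 0;-4 -3.1 0 0;-4 -3.1 0 0;-4 -3.1 0 0;-4 -3.1 0 0;-4 -3.1 0 0;-2.9 -2.3 0 0;-1 -0.9 0 0;0 0 0 -0.1;0 0 0 -0.15;0 0 0 -0.15;0 0 0 -0.15;0 0 0 -0.15;0 0 0 -0.15;0 0 0 -0.07;0 0 0 0;0 0 0 0" --fingers 8.54

```text
time: 2.15
ee_pos: [0.4073, 0.2838, 0.2483]
eef_rot: [-0.0, -0.247, 0.969, 0.0]
force: [-0.1, -0.2, 0.2]
grip_width: 1.001
grasp_force: 0.0
```

```bash
python3 - <<'E'
from h import *
go(.408,.279,.081,118.5)
E
```

```text
t2.1 pos [0.4073 0.2838 0.2483] yaw118.6 tilt-1.000 shift [ 0.17 -0.46 16.73] turn0.002 w1.001 g0.0 F [-0.1 -0.2  0.2]
```

Call:
jog_arm --rows "0.2 -0.5 2 0;0 0 4 0;0 0 4 0;0 0 3 0;0 0 2 0;0 0 1.2 0;0 0 0.5 0;0 0 0 0;0 0 0 0"

```text
time: 3.05
ee_pos: [0.409, 0.2785, 0.0827]
eef_rot: [0.001, -0.247, 0.969, 0.0]
force: [0.6, -0.7, -0.4]
grip_width: 0.998
grasp_force: 0.0
```

Call:
jog_arm --rows "0 0 0 0;0 0 0 0;0 0 0 0;0 0 0 0;0 0 0 0;0 0 0 0;0 0 0 0;0 0 0 0;0 0 0 0;0 0 0 0" --fingers 0 --newtons 40

```text
time: 4.05
ee_pos: [0.4081, 0.2781, 0.0814]
eef_rot: [0.0, -0.247, 0.969, 0.0]
force: [-1.7, 1.0, 2.2]
grip_width: 0.25
grasp_force: 44.5
```

```bash
python3 - <<'E'
from h import *
go(.408,.279,.25,118.5)
I,P=cam("top"); J,Q=cam("side")
a=cv2.resize(J[80:200,190:350],None,fx=5,fy=5,interpolation=cv2.INTER_CUBIC); cv2.imwrite("pics/g1.png",a)
E
```

```text
t4.0 pos [0.4081 0.2781 0.0814] yaw118.7 tilt-1.000 shift [ -0.03   0.08 -16.86] turn0.003 w0.250 g44.5 F [-1.7  1.   2.2]
```

View pics/g1.png

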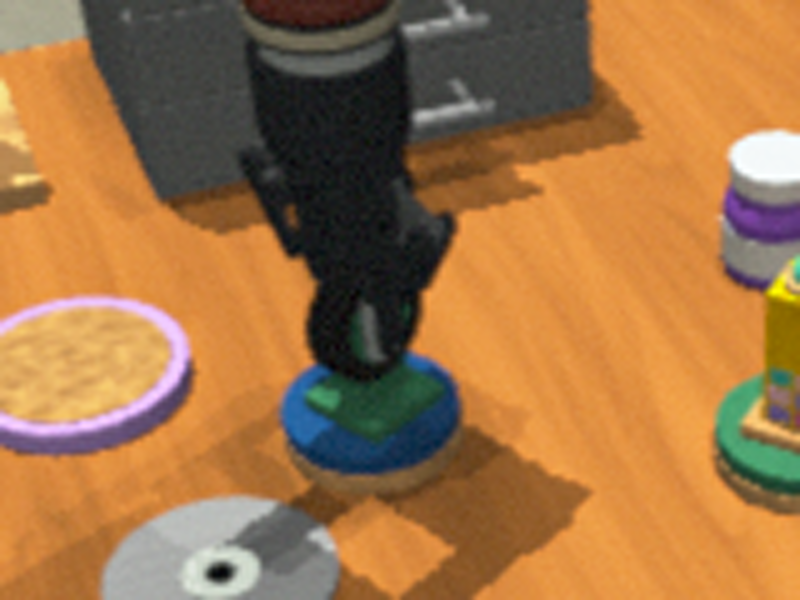

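The side crop shows the fingers clamped on the wheel, with the foot still flat on the blue plinth. Lifting it and carrying it to the mat.

Call:
jog_arm --rows "0 0 -0.5 0;0 0 -1.5 0;0 0 -3 0;0 0 -3 0;0 0 -2 0;0.5 -1.5 0 0;1 -3 0 0;1 -3 0 0;1 -3 0 0;1.1 -3 0 0;1.1 -3 0 0;1.1 -3 0 0;0.9 -3 0 0;0.6 -1.9 0 0;0 0 0 0;0 0 0 0"

```text
time: 5.75
ee_pos: [0.4522, 0.024, 0.1818]
eef_rot: [0.0, -0.247, 0.969, 0.0]
force: [0.3, 0.5, -2.4]
grip_width: 0.256
grasp_force: 43.9
```

```bash
python3 - <<'E'
from h import *
go(.4526,.0240,.0814-.012)
J,Q=cam("side")
c=proj(Q,[.4526,.024,.1]).astype(int)
a=cv2.resize(J[c[1]-60:c[1]+60,c[0]-80:c[0]+80],None,fx=5,fy=5,interpolation=cv2.INTER_CUBIC); cv2.imwrite("pics/g2.png",a)
E
```

```text
t5.8 pos [0.4522 0.024  0.1818] yaw118.6 tilt-1.000 shift [-0.03 -0.02 11.24] turn0.000 w0.256 g43.9 F [ 0.3  0.5 -2.4]
```

View pics/g2.png

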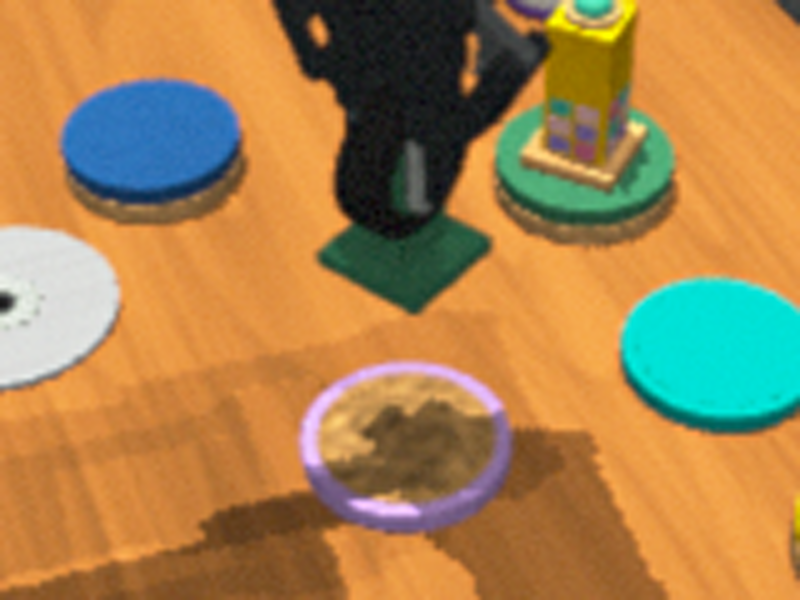

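The wheel hangs level above the centred lilac mat at crop (405,440). Lowering it gently.

Call:
jog_arm --rows "0 0 2 0;0 0 3 0;0 0 2.5 0;0 0 1.5 0;0 0 0.8 0;0 0 0.5 0;0 0 0.3 0;0 0 0.2 0;0 0 0.1 0;0 0 0.1 0;0 0 0 0;0 0 0 0;0 0 0 0"

```text
time: 7.1
ee_pos: [0.4524, 0.024, 0.0714]
eef_rot: [0.0, -0.247, 0.969, -0.0]
force: [0.1, -0.4, -1.8]
grip_width: 0.248
grasp_force: 44.0
```

Call:
jog_arm --rows "0 0 0.1 0;0 0 0.1 0;0 0 0 0;0 0 0 0"

```text
time: 7.5
ee_pos: [0.4524, 0.0241, 0.0694]
eef_rot: [0.0, -0.248, 0.969, -0.0]
force: [0.6, 0.9, -0.8]
grip_width: 0.255
grasp_force: 44.1
```

Call:
jog_arm --rows "0 0 0.1 0;0 0 0 0;0 0 0 0"

```text
time: 7.8
ee_pos: [0.4525, 0.0241, 0.0694]
eef_rot: [-0.0, -0.248, 0.969, 0.0]
force: [-3.8, 1.0, 6.2]
grip_width: 0.25
grasp_force: 45.0
```

Contact is made (Fz rose to +6 N). Releasing slowly, then retreating straight up.

Call:
jog_arm --rows "0 0 -0.1 0;0 0 0 0;0 0 0 0;0 0 0 0;0 0 0 0;0 0 0 0;0 0 0 0;0 0 0 0" --fingers 8.54

```text
time: 8.6
ee_pos: [0.4523, 0.0241, 0.0693]
eef_rot: [-0.0, -0.248, 0.969, 0.0]
force: [-0.6, -0.6, -0.4]
grip_width: 1.001
grasp_force: 0.0
```

Call:
jog_arm --rows "0 0 -1 0;0 0 -3 0;0 0 -4 0;0 0 -4 0;0 0 -4 0;0 0 -2 0;0 0 0 0"

```text
time: 9.3
ee_pos: [0.4543, 0.0239, 0.2547]
eef_rot: [0.004, -0.248, 0.969, -0.002]
force: [0.5, 0.2, -0.5]
grip_width: 0.996
grasp_force: 0.0
```

```bash
python3 - <<'E'
from h import *
go(.632,-.122,.25,90)
E
```

```text
t9.3 pos [0.4543 0.0239 0.2547] yaw118.7 tilt-1.000 shift [ -8.59 -21.32   0.64] turn0.500 w0.996 g0.0 F [ 0.5  0.2 -0.5]
```

Call:
jog_arm --rows "-0.8 -2 0 0;-1.6 -4 0 0;-1.6 -4 0 0;-1.6 -4 0 0;-1.6 -4 0 0;-1 -2.5 0 0;-0.4 -0.8 0 0;0 0 0 0;0 0 0 0"

```text
time: 10.2
ee_pos: [0.629, -0.1207, 0.2486]
eef_rot: [-0.001, -0.248, 0.969, 0.001]
force: [-0.5, -0.6, -0.7]
grip_width: 1.0
grasp_force: 0.0
```

```bash
python3 - <<'E'
from h import *
go(.632,-.121,.081)
E
```

```text
t10.2 pos [ 0.629  -0.1207  0.2486] yaw118.7 tilt-1.000 shift [-0.26 -0.2  16.76] turn0.000 w1.000 g0.0 F [-0.5 -0.6 -0.7]
```

Call:
jog_arm --rows "-0.3 -0.2 2 0;0 0 4 0;0 0 4 0;0 0 3 0;0 0 2 0;0 0 1.3 0;0 0 0.5 0;0 0 0 0;0 0 0 0;0 0 0 0"

```text
time: 11.2
ee_pos: [0.6346, -0.1221, 0.0832]
eef_rot: [0.001, -0.248, 0.969, -0.001]
force: [0.3, -0.7, -0.4]
grip_width: 0.998
grasp_force: 0.0
```

Call:
jog_arm --rows "0 0 0 0;0 0 0 0;0 0 0 0;0 0 0 0;0 0 0 0;0 0 0 0;0 0 0 0;0 0 0 0;0 0 0 0;0 0 0 0" --fingers 0 --newtons 40

```text
time: 12.2
ee_pos: [0.6339, -0.122, 0.0819]
eef_rot: [0.0, -0.247, 0.969, -0.0]
force: [0.1, 0.4, 5.6]
grip_width: 0.554
grasp_force: 41.4
```

Call:
jog_arm --rows "0 0 -0.5 0;0 0 -1.5 0;0 0 -3 0;0 0 -4 0;0 0 -4 0;0 0 -3 0;0 0 -1 0;0 0 0 0;0 0 0 0"

```text
time: 13.1
ee_pos: [0.6326, -0.1216, 0.2491]
eef_rot: [-0.001, -0.247, 0.969, 0.001]
force: [1.1, 0.4, -1.9]
grip_width: 0.552
grasp_force: 41.4
```

```bash
python3 - <<'E'
from h import *
go(.4073,.278,.25)
I,P=cam("top");J,Q=cam("side")
c=proj(Q,[.632,-.12,.2]).astype(int)
a=cv2.resize(J[c[1]-50:c[1]+70,c[0]-80:c[0]+80],None,fx=4,fy=4,interpolation=cv2.INTER_CUBIC)
cv2.imwrite("pics/g3.png",a)
E
```

```text
t13.1 pos [ 0.6326 -0.1216  0.2491] yaw118.7 tilt-1.000 shift [6.000e-01 4.587e+01 2.000e-02] turn0.000 w0.552 g41.4 F [ 1.1  0.4 -1.9]
```

View pics/g3.png

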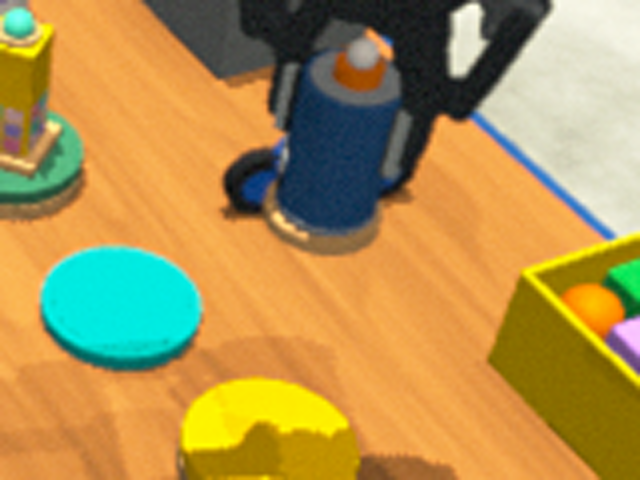

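The robot hangs upright, gripped mid-can with the yellow plinth left empty behind it. Moving it to blue.

Call:
jog_arm --rows "0 1.5 0 0;0 3 0 0;0.05 4 0 0;0.05 4 0 0;0.05 4 0 0;0.05 4 0 0;0.1 4 0 0;0.1 4 0 0;0.05 4 0 0;0.05 4 0 0;0.05 4 0 0;0.05 3 0 0;0 1.6 0 0;0 0.8 0 0;0 0 0 0;0 0 0 0"

```text
time: 14.8
ee_pos: [0.408, 0.2776, 0.2508]
eef_rot: [-0.0, -0.247, 0.969, -0.0]
force: [-0.5, 0.1, -1.9]
grip_width: 0.555
grasp_force: 41.6
```

```bash
python3 - <<'E'
from h import *
go(.4073,.278,.0819)
I,P=cam("top");J,Q=cam("side")
c=proj(Q,[.407,.278,.16]).astype(int)
a=cv2.resize(J[c[1]-50:c[1]+70,c[0]-80:c[0]+80],None,fx=5,fy=5,interpolation=cv2.INTER_CUBIC)
cv2.imwrite("pics/g4.png",a)
r=proj(Q,[.4073,.278,.25-.0819+.024]);print((r-[c[0]-80,c[1]-50])*5)
E
```

```text
t14.8 pos [0.408  0.2776 0.2508] yaw118.6 tilt-1.000 shift [ 0.03  0.08 16.89] turn0.000 w0.555 g41.6 F [-0.5  0.1 -1.9]
[397.85683887 195.77068487]
```

View pics/g4.png

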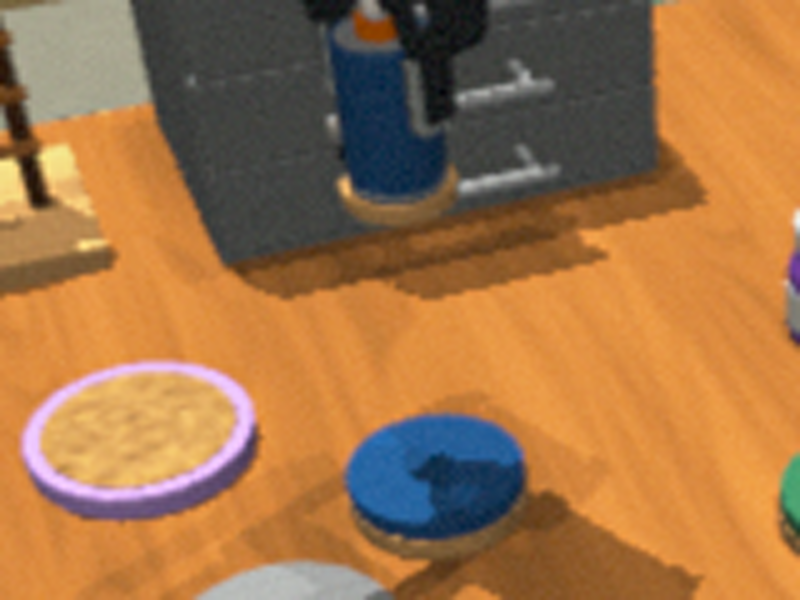

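The robot's foot is centred at crop (398,195), where it was predicted to be. Lowering onto blue.

Call:
jog_arm --rows "0 0.1 2 0;0 0 4 0;0 0 4 0;0 0 3 0;0 0 1.5 0;0 0 0.8 0;0 0 0.5 0;0 0 0.3 0;0 0 0.2 0;0 0 0.2 0;0 0 0.1 0;0 0 0 0;0 0 0 0"

```text
time: 16.2
ee_pos: [0.4077, 0.279, 0.0855]
eef_rot: [0.0, -0.248, 0.969, 0.0]
force: [-0.3, 0.1, -1.4]
grip_width: 0.549
grasp_force: 41.6
```

Call:
jog_arm --rows "0 0 0.1 0;0 0 0 0;0 0 0.1 0;0 0 0 0;0 0 0 0"

```text
time: 16.7
ee_pos: [0.4076, 0.2789, 0.0832]
eef_rot: [-0.0, -0.248, 0.969, -0.0]
force: [0.1, 0.1, -2.3]
grip_width: 0.554
grasp_force: 41.6
```

Call:
jog_arm --rows "0 0 0.1 0;0 0 0 0;0 0 0.05 0;0 0 0 0;0 0 0 0"

```text
time: 17.2
ee_pos: [0.4077, 0.2789, 0.0819]
eef_rot: [0.0, -0.247, 0.969, 0.0]
force: [0.3, -0.2, -0.4]
grip_width: 0.557
grasp_force: 41.7
```

Call:
jog_arm --rows "0 0 0.05 0;0 0 0 0;0 0 0 0"

```text
time: 17.5
ee_pos: [0.4078, 0.279, 0.0819]
eef_rot: [0.0, -0.248, 0.969, -0.0]
force: [-2.7, -0.9, 5.0]
grip_width: 0.553
grasp_force: 41.7
```

Contact. Releasing and going up, then over to the tower.

Call:
jog_arm --rows "0 0 -0.05 0;0 0 0 0;0 0 0 0;0 0 0 0;0 0 0 0;0 0 0 0;0 0 0 0" --fingers 8.54

```text
time: 18.2
ee_pos: [0.4076, 0.2789, 0.0818]
eef_rot: [-0.0, -0.248, 0.969, -0.0]
force: [0.2, 0.7, -0.7]
grip_width: 1.005
grasp_force: 0.0
```

Call:
jog_arm --rows "0 0 -1 0;0 0 -3 0;0 0 -4 0;0 0 -4 0;0 0 -4 0;0 0 -1 0;0 0 0 0.1;0 0 0 0.15;0 0 0 0.15;0 0 0 0.15;0 0 0 0.15;0 0 0 0.15;0 0 0 0.15;0 0 0 0.15;0 0 0 0.1;0 0 0 0;0 0 0 0"

```text
time: 19.9
ee_pos: [0.4075, 0.2788, 0.2517]
eef_rot: [-0.0, 0.365, 0.931, -0.0]
force: [0.3, -1.0, 0.1]
grip_width: 1.003
grasp_force: 0.0
```

```bash
python3 - <<'E'
from h import *
I,P=cam("top")
# tower yaw: bright yellow face of the post top, and foot outline
r=rect(I,P,.114,.617+.05,.169+.05,800,800,8000.)
hsv=cv2.cvtColor(r,cv2.COLOR_BGR2HSV); m=cv2.inRange(hsv,(22,120,150),(36,255,255))
m=cv2.morphologyEx(m,cv2.MORPH_OPEN,np.ones((7,7)))
q=cv2.minAreaRect(cv2.convexHull(cv2.findNonZero(m))); print(q,"x%.4f y%.4f"%(.667-q[0][1]/8000,.219-q[0][0]/8000))
cv2.drawContours(r,[cv2.boxPoints(q).astype(int)],0,(0,0,255),2)
cv2.imwrite("pics/tw.png",cv2.resize(r,(500,500)))
go(.617,.169,.25,45)
E
```

```text
((387.980712890625, 397.46380615234375), (304.4403076171875, 313.52435302734375), 47.95630645751953) x0.6173 y0.1705
t19.9 pos [0.4075 0.2788 0.2517] yaw47.1 tilt-1.000 shift [-22.83   6.2    0.16] turn0.037 w1.005 g0.0 F [ 0.7 -0.5 -0. ]
```

View pics/tw.png

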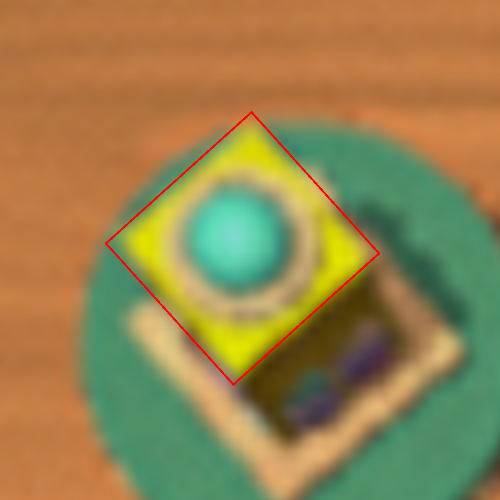

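The crop shows the tower post top as a rotated square with edges at about 42° world, centred near (0.617, 0.170).

Call:
jog_arm --rows "0 0 0 0.09;0 0 0 0;-1.6 0.6 0 0;-3.2 1.2 0 0;-4 1.5 0 0;-4 1.5 0 0;-4 1.5 0 0;-3 1.1 0 0;-1.6 0.6 0 0;-0.7 0.3 0 0;0 0 0 0;0 0 0 0"

```text
time: 21.15
ee_pos: [0.6162, 0.1704, 0.2518]
eef_rot: [-0.0, 0.407, 0.913, -0.0]
force: [-1.5, 1.4, -0.5]
grip_width: 1.0
grasp_force: 0.0
```

```bash
python3 - <<'E'
from h import *
go(.617,.170,.084,42)
E
```

```text
t21.1 pos [0.6162 0.1704 0.2518] yaw42.0 tilt-1.000 shift [-0.1   0.03 16.78] turn-0.001 w1.000 g0.0 F [-1.5  1.4 -0.5]
```

Call:
jog_arm --rows "-0.1 0 2 0;0 0 4 0;0 0 4 0;0 0 3 0;0 0 2 0;0 0 1.2 0;0 0 0.6 0;0 0 0 0;0 0 0 0;0 0 0 0"

```text
time: 22.15
ee_pos: [0.6187, 0.1692, 0.0856]
eef_rot: [0.001, 0.408, 0.913, 0.001]
force: [0.2, -0.0, -0.2]
grip_width: 0.998
grasp_force: 0.0
```

Call:
jog_arm --rows "0 0 0 0;0 0 0 0;0 0 0 0;0 0 0 0;0 0 0 0;0 0 0 0;0 0 0 0;0 0 0 0;0 0 0 0;0 0 0 0" --fingers 0 --newtons 40

```text
time: 23.15
ee_pos: [0.6179, 0.1691, 0.0841]
eef_rot: [0.0, 0.408, 0.913, 0.0]
force: [1.2, 0.6, 2.5]
grip_width: 0.417
grasp_force: 42.0
```

Call:
jog_arm --rows "0 0 -0.5 0;0 0 -1.5 0;0 0 -3 0;0 0 -4 0;0 0 -4 0;0 0 -3 0;0 0 -1 0;0 0 0 0;0 0 0 0"

```text
time: 24.05
ee_pos: [0.6167, 0.1688, 0.2516]
eef_rot: [-0.001, 0.408, 0.913, -0.001]
force: [0.5, -0.1, -3.4]
grip_width: 0.419
grasp_force: 41.7
```

```bash
python3 - <<'E'
from h import *
go(.633,-.1238,.25)
E
```

```text
t24.1 pos [0.6167 0.1688 0.2516] yaw41.9 tilt-1.000 shift [-22.88 -18.32   0.17] turn0.000 w0.419 g41.7 F [ 0.5 -0.1 -3.4]
```

Call:
jog_arm --rows "-1 -0.8 0 0;-2.5 -2 0 0;-3.2 -2.6 0 0;-3.2 -2.6 0 0;-3.2 -2.5 0 0;-3.2 -2.5 0 0;-3 -2.4 0 0;-2 -1.6 0 0;-1 -0.8 0 0;-0.6 -0.5 0 0;0 0 0 0;0 0 0 0"

```text
time: 25.25
ee_pos: [0.6342, -0.1226, 0.2534]
eef_rot: [-0.0, 0.407, 0.913, 0.0]
force: [0.1, 0.4, -1.6]
grip_width: 0.414
grasp_force: 41.6
```

```bash
python3 - <<'E'
from h import *
go(.633,-.1238,.0841)
J,Q=cam("side")
c=proj(Q,[.633,-.124,.16]).astype(int)
a=cv2.resize(J[c[1]-50:c[1]+70,c[0]-80:c[0]+80],None,fx=5,fy=5,interpolation=cv2.INTER_CUBIC)
cv2.imwrite("pics/g5.png",a)
r=proj(Q,np.r_[env.get_state()["ee_pos"]]-[0,0,.06]);print((r-[c[0]-80,c[1]-50])*5)
E
```

```text
t25.2 pos [ 0.6342 -0.1226  0.2534] yaw41.9 tilt-1.000 shift [-0.03 -0.16 16.93] turn0.000 w0.414 g41.6 F [ 0.1  0.4 -1.6]
[421.60368155 184.95616467]
```

View pics/g5.png

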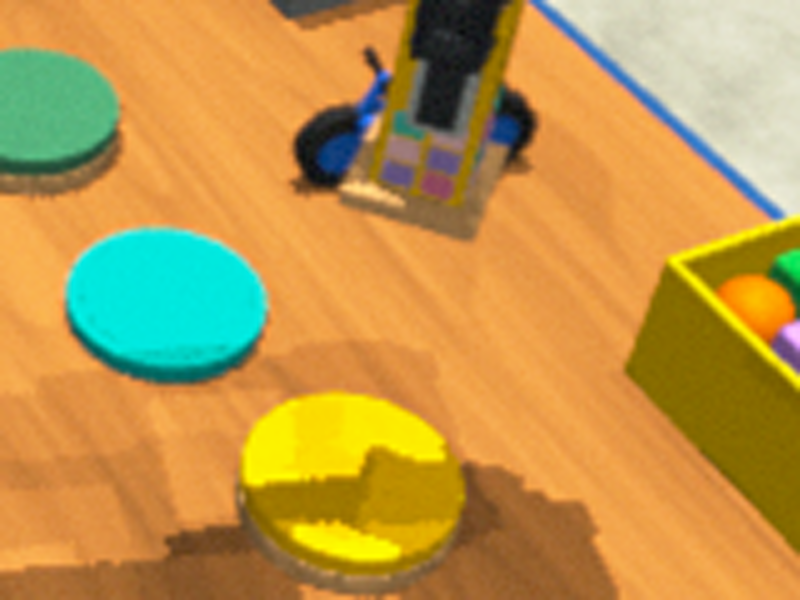

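The tower hangs level, with its foot around the predicted point (422,185). Lowering it onto yellow.

Call:
jog_arm --rows "0 -0.2 2 0;0 0 4 0;0 0 4 0;0 0 3 0;0 0 1.6 0;0 0 0.9 0;0 0 0.5 0;0 0 0.3 0;0 0 0.2 0;0 0 0.1 0;0 0 0.1 0;0 0 0 0;0 0 0 0"

```text
time: 26.6
ee_pos: [0.6329, -0.1251, 0.0871]
eef_rot: [0.0, 0.408, 0.913, 0.0]
force: [-0.5, -0.1, -0.9]
grip_width: 0.414
grasp_force: 41.5
```

Call:
jog_arm --rows "0 0 0.1 0;0 0 0 0;0 0 0 0"

```text
time: 26.9
ee_pos: [0.6327, -0.1249, 0.0857]
eef_rot: [-0.0, 0.408, 0.913, -0.0]
force: [-0.6, -0.3, -2.2]
grip_width: 0.415
grasp_force: 41.5
```

Call:
jog_arm --rows "0 0 0.1 0;0 0 0 0;0 0 0.05 0;0 0 0 0;0 0 0 0"

```text
time: 27.4
ee_pos: [0.6328, -0.125, 0.0843]
eef_rot: [-0.0, 0.408, 0.913, 0.0]
force: [0.3, -0.3, -1.9]
grip_width: 0.416
grasp_force: 41.5
```

Call:
jog_arm --rows "0 0 0.05 0;0 0 0 0;0 0 0.03 0;0 0 0 0;0 0 0 0"

```text
time: 27.9
ee_pos: [0.633, -0.125, 0.0841]
eef_rot: [0.0, 0.408, 0.913, -0.0]
force: [-2.2, 0.0, 2.7]
grip_width: 0.415
grasp_force: 42.2
```

Contact. Releasing and rising, then turning toward the wheel's axle (118.5°).

Call:
jog_arm --rows "0 0 0 0;0 0 0 0;0 0 0 0;0 0 0 0;0 0 0 0;0 0 0 0;0 0 0 0" --fingers 8.54

```text
time: 28.6
ee_pos: [0.6328, -0.125, 0.0835]
eef_rot: [0.0, 0.408, 0.913, -0.0]
force: [-0.3, -0.2, 0.0]
grip_width: 1.001
grasp_force: 0.0
```

Call:
jog_arm --rows "0 0 -1 0;0 0 -3 0;0 0 -4 0;0 0 -4 0;0 0 -4 0;0 0 -1 0;0 0 0 -0.1;0 0 0 -0.15;0 0 0 -0.15;0 0 0 -0.15;0 0 0 -0.15;0 0 0 -0.15;0 0 0 -0.15;0 0 0 -0.15;0 0 0 -0.15;0 0 0 -0.04;0 0 0 0;0 0 0 0"

```text
time: 30.4
ee_pos: [0.6326, -0.1249, 0.2532]
eef_rot: [-0.0, -0.247, 0.969, 0.0]
force: [1.3, 0.1, -0.6]
grip_width: 0.999
grasp_force: 0.0
```

```bash
python3 - <<'E'
from h import *
go(.4523,.0241,.25,118.6)
I,P=cam("top");J,Q=cam("side")
cv2.imwrite("pics/top2.png",np.hstack([cv2.resize(I[100:260,190:430],None,fx=1.66,fy=1.66),cv2.resize(J[90:250,220:460],None,fx=1.66,fy=1.66)]))
for nm,lo,hi,g,rad in(("towerball",(70,80,80),(90,255,255),(.633,-.1238,.12),9),("robotcap",(5,140,90),(22,255,255),(.4073,.278,.112),8)):
    a,na=cen(I,P,lo,hi,g,rad); b,nb=cen(J,Q,lo,hi,g,rad)
    print(nm,na,nb,np.round(ray2((P,Q),(a,b)),4))
E
```

```text
t30.4 pos [ 0.6326 -0.1249  0.2532] yaw118.6 tilt-1.000 shift [ 8.7  21.71  0.33] turn0.000 w0.999 g0.0 F [ 1.3  0.1 -0.6]Traceback (most recent call last):
  File "<stdin>", line 6, in <module>
  File "h.py", line 20, in cen
    n,l,s,ce=cv2.connectedComponentsWithStats(m); i=1+np.argmax(s[1:,4]); return ce[i],s[i,4]
                                                      ~~~~~~~~~^^^^^^^^^
    return _wrapfunc(a, 'argmax', axis=axis, out=out, **kwds)
    return bound(*args, **kwds)
ValueError: attempt to get argmax of an empty sequence
```

View pics/top2.png

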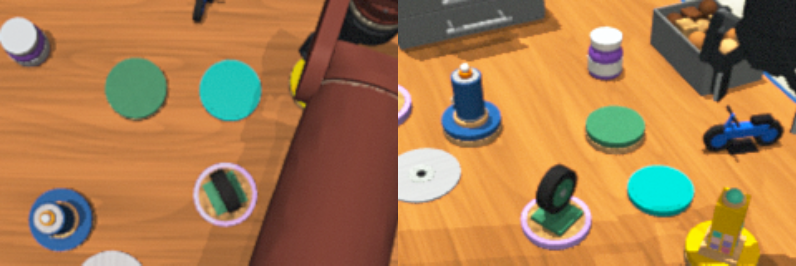

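The robot stands on blue, the tower on yellow and the wheel upright on the mat. Now fetching the wheel.

Call:
jog_arm --rows "0.8 2 0 0;1.6 4 0 0;1.6 4 0 0;1.6 4 0 0;1.6 4 0 0;1 2.5 0 0;0.5 1.2 0 0;0 0 0 0;0 0 0 0"

```text
time: 31.4
ee_pos: [0.453, 0.0233, 0.2538]
eef_rot: [0.0, -0.247, 0.969, -0.0]
force: [0.9, -0.3, 0.2]
grip_width: 1.005
grasp_force: 0.0
```

```bash
python3 - <<'E'
from h import *
go(.4523,.0241,.07,118.6)
E
```

```text
t31.4 pos [0.453  0.0233 0.2538] yaw118.6 tilt-1.000 shift [ 0.04  0.12 18.38] turn0.001 w1.005 g0.0 F [ 0.9 -0.3  0.2]
```

Call:
jog_arm --rows "0 0.1 2 0;0 0 4 0;0 0 4 0;0 0 4 0;0 0 2 0;0 0 1.5 0;0 0 0.8 0;0 0 0 0;0 0 0 0;0 0 0 0"

```text
time: 32.4
ee_pos: [0.4531, 0.0243, 0.0718]
eef_rot: [0.001, -0.247, 0.969, -0.0]
force: [-0.3, -1.0, 1.0]
grip_width: 0.997
grasp_force: 0.0
```

Call:
jog_arm --rows "0 0 0 0;0 0 0 0;0 0 0 0;0 0 0 0;0 0 0 0;0 0 0 0;0 0 0 0;0 0 0 0;0 0 0 0;0 0 0 0" --fingers 0 --newtons 40

```text
time: 33.4
ee_pos: [0.452, 0.0245, 0.0706]
eef_rot: [0.0, -0.248, 0.969, -0.0]
force: [-0.3, -1.3, 2.5]
grip_width: 0.249
grasp_force: 43.7
```

Call:
jog_arm --rows "0 0 -0.5 0;0 0 -1.5 0;0 0 -3 0;0 0 -4 0;0 0 -4 0;0 0 -2 0;0 0 -1 0;0 0 0 0;0 0 0 0"

```text
time: 34.3
ee_pos: [0.451, 0.0247, 0.2286]
eef_rot: [-0.001, -0.248, 0.969, 0.001]
force: [0.2, 0.7, -3.2]
grip_width: 0.252
grasp_force: 43.3
```

```bash
python3 - <<'E'
from h import *
go(.6163,.1685,.25)
E
```

```text
t34.3 pos [0.451  0.0247 0.2286] yaw118.7 tilt-1.000 shift [-21.39   4.69  -2.18] turn0.000 w0.252 g43.3 F [ 0.2  0.7 -3.2]
```

Call:
jog_arm --rows "-1 0.2 0 0;-2 0.4 0 0;-3 0.7 0 0;-3.4 0.7 0 0;-3.4 0.7 0 0;-3.4 0.8 0 0;-2.6 0.6 0 0;-1.5 0.4 0 0;-1 0.2 0 0;0 0 0 0;0 0 0 0"

```text
time: 35.4
ee_pos: [0.6157, 0.1678, 0.2294]
eef_rot: [-0.001, -0.247, 0.969, -0.0]
force: [-0.1, 0.0, -3.1]
grip_width: 0.25
grasp_force: 43.2
```

```bash
python3 - <<'E'
from h import *
go(.6163,.1685,.0826)
E
```

```text
t35.4 pos [0.6157 0.1678 0.2294] yaw118.7 tilt-1.000 shift [-0.11  0.03 14.68] turn0.000 w0.250 g43.2 F [-0.1  0.  -3.1]
```

Call:
jog_arm --rows "-0.1 0 2 0;0 0 4 0;0 0 4 0;0 0 2 0;0 0 1 0;0 0 0.6 0;0 0 0.3 0;0 0 0.2 0;0 0 0.2 0;0 0 0.1 0;0 0 0 0;0 0 0 0"

```text
time: 36.6
ee_pos: [0.6173, 0.1685, 0.0868]
eef_rot: [0.0, -0.248, 0.969, -0.0]
force: [-0.5, 0.1, -3.0]
grip_width: 0.249
grasp_force: 43.1
```

Call:
jog_arm --rows "0 0 0.1 0;0 0 0 0;0 0 0 0"

```text
time: 36.9
ee_pos: [0.6171, 0.1685, 0.0854]
eef_rot: [-0.0, -0.248, 0.969, 0.0]
force: [-0.2, 0.3, -2.5]
grip_width: 0.253
grasp_force: 43.1
```

Call:
jog_arm --rows "0 0 0.1 0;0 0 0 0;0 0 0.1 0;0 0 0 0;0 0 0 0"

```text
time: 37.4
ee_pos: [0.6171, 0.1685, 0.0834]
eef_rot: [-0.0, -0.247, 0.969, 0.0]
force: [0.3, -0.5, -2.0]
grip_width: 0.255
grasp_force: 43.1
```

Call:
jog_arm --rows "0 0 0.05 0;0 0 0 0;0 0 0 0"

```text
time: 37.7
ee_pos: [0.6171, 0.1684, 0.083]
eef_rot: [-0.0, -0.248, 0.969, -0.0]
force: [-0.4, -0.0, -2.8]
grip_width: 0.254
grasp_force: 43.1
```

Call:
jog_arm --rows "0 0 0.05 0;0 0 0 0;0 0 0.03 0;0 0 0 0;0 0 0 0"

```text
time: 38.2
ee_pos: [0.6173, 0.1685, 0.0827]
eef_rot: [0.0, -0.247, 0.969, -0.0]
force: [-1.8, -0.4, 1.7]
grip_width: 0.252
grasp_force: 43.8
```

Contact. Releasing, rising and moving clear toward the base (tool +x).

Call:
jog_arm --rows "0 0 0 0;0 0 0 0;0 0 0 0;0 0 0 0;0 0 0 0;0 0 0 0;0 0 0 0" --fingers 8.54

```text
time: 38.9
ee_pos: [0.6171, 0.1685, 0.0822]
eef_rot: [-0.0, -0.247, 0.969, 0.0]
force: [-0.4, -0.0, -0.1]
grip_width: 0.998
grasp_force: 0.0
```

Call:
jog_arm --rows "0 0 -1 0;0 0 -3 0;0 0 -4 0;0 0 -4 0;0 0 -4 0;0 0 -3 0;2 -1 0 0;3 -2 0 0;3 -3 0 0;3 -3 0 0;2 -3 0 0;1 -1 0 0;0 0 0 0;0 0 0 0"

```text
time: 40.3
ee_pos: [0.5568, -0.0121, 0.2726]
eef_rot: [0.0, -0.248, 0.969, 0.0]
force: [-0.3, 0.3, -0.1]
grip_width: 0.999
grasp_force: 0.0
```

```bash
python3 - <<'E'
from h import *
go(.45,.0,.26)
I,P=cam("top");J,Q=cam("side")
cv2.imwrite("pics/fin.png",np.vstack([cv2.resize(I[100:260,190:510],None,fx=1.8,fy=1.8),cv2.resize(J[90:250,220:540],None,fx=1.8,fy=1.8)]))
for nm,lo,hi,g,rad in(("towerball",(70,80,80),(90,255,255),(.633,-.1238,.12),9),("robotcap",(5,140,90),(22,255,255),(.4073,.278,.112),8),("wheel",(0,0,0),(180,110,60),(.6163,.1685,.08),24)):
    try:
        a,na=cen(I,P,lo,hi,g,rad); b,nb=cen(J,Q,lo,hi,g,rad)
        print(nm,na,nb,np.round(ray2((P,Q),(a,b)),4))
    except ValueError: print(nm,"hidden")
E
```

```text
t40.3 pos [ 0.5568 -0.0121  0.2726] yaw118.7 tilt-1.000 shift [8.79 6.18 1.26] turn0.000 w0.999 g0.0 F [-0.3  0.3 -0.1]
towerball hidden
robotcap 29 43 [0.4067 0.2685 0.1358]
wheel 217 253 [0.6155 0.1678 0.0854]
```

View pics/fin.png

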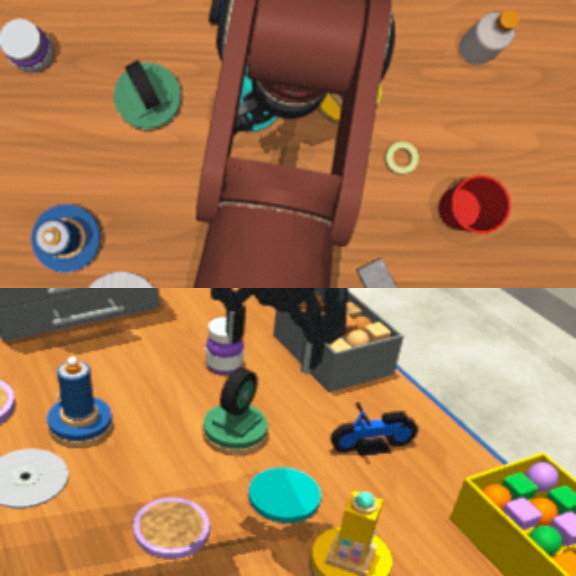

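All three stand upright, centred on their own colours: wheel at (0.6155, 0.168) and the mat empty. The robot cap's triangulated height is off, probably from mask clipping, but its release pose and both views show it centred. The arm is clear, so I'm handing in.

```bash
python3 -c "
from cell import sign_off
print(sign_off())"
```

```text
the job is handed in; nothing more can be done
None
```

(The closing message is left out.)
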